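# Clamp a freshly glued macaron carton in the ratchet press

### The job

The side seam of the yellow macaron carton has just been glued: lay the carton along the stop on the wooden bed of the red press, between the stop and the sprung plate, and let go of it. Then pump the trigger on top (squeeze it towards the black post, let it spring back, squeeze again) until the plate has pushed the carton square against the stop and its springs are clearly squeezed, but not to their end, so that the carton is held firmly and not crushed. Finish still holding the trigger squeezed; move the plate only with the trigger, and leave the glue bottle and the red ribbon spool where they stand.

Things in the scene. Friction and masses are not known exactly. Their poses are not given: they have to be found in the camera images.
- carton: closed yellow carton of thin card, 58 mm wide (its x), 200 mm long (its y), 46 mm high, about 0.15 kg, loose, lying flat on the counter to the left of the press; origin at the centre of its underside. Grasp it across its 58 mm width.
- press: press fixed on the counter, origin under its wooden plank; +y runs from the drive to the stop, x along the stop, z up. Plank: top at z = 12 mm, x -80 to 80, y -172 to 108 mm. Red housing: x -36 to 36, y -165 to -99, up to z = 118. Black post on it: 26 mm wide, y -166 to -152, up to z = 185. Toothed bar at z = 36, out to y = -260. The carton's long side goes along x, its centre near x = 0.
- stop: steel angle with a rubber face, fixed on the plank, same frame as the press: face towards the plate at y = 85 mm, 120 mm wide in x (-60 to 60), top at z = 52 mm; its foot reaches y = 106 mm.
- rod: toothed bar with a flat head behind the plate; its origin coincides with the press origin when fully drawn back and moves along the press's +y as it advances (0 to 94 mm; it starts at 0 to 16 mm). Friction 5 N. A ratchet of 5 mm pitch lets it move only towards the stop (under load it may fall back up to 5 mm until a tooth catches); there is no release.
- plate: rubber-faced pressing plate, 110 mm wide in x, z 18 to 52 mm, on springs on the bar's head; its face is at y = -45 mm of its own frame; its origin coincides with the bar's while nothing presses on it. Under load it gives way towards the head: 2 N of preload, then 2 N per mm, 20 mm to its end; so the force in N is about 2 + 2 x (mm between the origins of rod and plate).
- trigger: steel lever with a black cross bar on top; this origin is its hinge, at y = -128, z = 105 mm of the press; turns about the press's x. At rest it leans 0.145 rad towards the plate, fully squeezed (0.25 rad) 0.105 rad towards the post. A spring returns it (5 to 8 N). A full squeeze of 30 N advances the bar 10 mm, a hard fast one 15, under load 5 to 10; force passes on 1:1, less spring and friction.
- trigger_grip (a point): centre of the trigger's cross bar (14 mm thick, 28 mm long in x), 55 mm from the hinge; at rest at y = -120, z = 159 mm of the press, fully squeezed at y = -134 mm.
- handle_center (a point): fixed point of the press at x = 0, y = -146.5, z = 158 mm: halfway between the post's back face and the front of the cross bar when fully squeezed. Over both they measure 53 mm at rest and 39 mm fully squeezed, along the press's y; a gripper centred here that opens to 72 mm or more lets the trigger return fully.
- glue: white glue bottle with an orange cap, 38 mm across, 107 mm high, loose, origin under its centre: leave alone
- ribbon: red ribbon spool, 43 mm across, 19 mm high, loose, origin under its centre: leave alone

How it is judged (in metres and radians):
On the way, in this order (a step that is already met when the one before it is completed fails the run):
1. the carton lies flat on the plank between plate and stop, lengthwise along the stop, and is let go (x of carton in the frame of press between -0.03 and 0.03 m and y of carton in the frame of press between -0.02 and 0.06 m and z of carton in the frame of press between 0.008 and 0.017 m and angle between the y axis of carton and the x axis of press, either way round below 0.15 rad and angle between carton's own z axis and vertical below 0.05 rad and contact force between the fingers and carton below 0.1 N), for 0.2 s.
2. the plate presses the carton against the stop (contact force between plate and carton above 5 N and contact force between stop and carton above 3 N), for 0.2 s.
At the end, for the whole second after the job is handed in: Carton flat on the plank, centred within 35 mm along the stop, square to it within 0.04 rad, at rest; plate presses it with 6 to 42 N, stop at least 4 N; the fingers squeeze the trigger with at least 3 N and do not touch the carton (contact force between plate and carton between 6 and 42 N and contact force between stop and carton above 4 N and x of carton in the frame of press between -0.035 and 0.035 m and z of carton in the frame of press between 0.008 and 0.017 m and angle between the y axis of carton and the x axis of press, either way round below 0.04 rad and angle between carton's own z axis and vertical below 0.05 rad and linear speed of carton below 0.01 m/s and contact force between the fingers and trigger above 3 N and contact force between the fingers and carton below 0.1 N); the arm keeps its last pose, push and grip.
It fails at once if the carton is crushed (more than 55 N from the plate) (contact force between plate and carton above 55 N).
It fails at once if the robot pushes the bar or its plate directly (more than 3 N) (contact force between any of the fingers, the arm and rod above 3 N).
It fails at once if the carton is tipped over (angle between carton's own z axis and vertical above 0.8 rad).
It fails at once if the glue bottle or the ribbon spool is shifted by more than 25 mm (distance of any of glue, ribbon from where it was at the start of the episode above 0.025 m).
It also fails if it takes over 64 s, if anything falls off the work surface, if the arm or the gripper's body presses on something with over 40 N, if the wrist force passes 120 N, or if a joint passes its speed limit or range.

### The arm

A 6-joint arm with a two-finger parallel gripper is mounted at the origin on the work surface; the furniture and walls round the work are solid. World frame = base frame: x ahead of the robot, y to its left, z up, the work surface at z = 0. Lengths are in mm, angles in rad, forces in N, time in s.
With the tool pointing down it reaches from about 350 to 975 mm from the base axis. Payload 7.1 kg.
Tool frame: the origin (TCP) lies between the finger pads; the fingertips stand 17 mm ahead of it and the grasp point (between the pads) lies 2 mm behind it; z points along the fingers, y is the line along which they close (so a half turn about z gives the same grasp; the last joint's range is limited). The gripper opens to 88 mm and grips with 3 to 60 N. Pads are 20 mm wide; open, the fingers measure 115 mm over their backs; the gripper's body (75 mm by 178 mm) begins 61 mm behind the grasp point.
Start: joints at [1.145, 0.423, 1.63, -0, 1.089, -0.019], TCP at [247.263, 573.991, 207.775] pointing down, gripper open.
Joint ranges: [-3, 3], [-0.9, 2.11], [0.09, 2.58], [-1.31, 4.45], [0.11, 2.69], [-2.54, 2.54]. Speed limits (rad/s): [2.39, 2.39, 3.01, 3.14, 3.14, 3.14].

### API

Orientations are given as a rotation vector (axis times angle).
In Python, from workcell import ctrl, optics, get_obs gives the robot as it stands (ctrl), with the cameras (optics) and the readings as plain functions.
- The arm moves only by the shell command python3 jog.py 'ROWS' [OPENING]. ROWS is a JSON list of rows, 1 to 5 of them, each of 6 numbers: dx, dy, dz in mm, then a rotation vector rx, ry, rz in rad; each row shifts and turns the commanded pose from where the row before left it, along the tool's axes as they then stand; what a row does not reach is not made up. A row lasts 1/12 s, in which the tool goes at most 41.7 mm and 0.125 rad, less where a joint would pass 70% of its speed; a pose out of reach is approached as far as the arm can. OPENING is the finger opening in mm, set as the command begins (- or left out keeps the last). The fingers move at their own pace and stop on an object; the grip force is fixed at half the most. Time passes only in rows, so rows that do not move let the fingers close. It prints the time, the measured TCP pose, the force, the opening and the grip force at its end.
- get_obs(): the state, without advancing time (a new reading comes with each control period).
- optics.get_image(name): name is "side" or "top"; returns a dict with "img" (384x512x3 uint8, red, green, blue), "fx", "fy", "cx", "cy" (pixels), "k1" (the pictures are not rectified: a ray, as slopes to the right and down, at radius r is drawn at 1 + k1 r^2 times it, then the intrinsics apply), "R" (3x3) and "t" (3): a world point X has camera coordinates R X + t. Camera axes: x right, y down, z forward; pixel columns grow to the right and rows downward; lengths in mm; the calibration is good to about 2 mm. A picture is of the moment at which its call begins. There is no depth.
- ctrl.close_job(): hands the job in; it is judged then, once.
The state is a dict: "t": time; "qpos": joint angles; "qvel": joint speeds; "joint_torque": joint torques, N m; "ee_pos": TCP position; "orientation": TCP orientation; "ft_force": force on the tool from outside, world axes, zero at the start; "moment": the same for the moment, N m; "width": finger opening in mm; "grasp_force": force on a finger pad.
Only numpy, scipy, OpenCV 4.12 (cv2) and the standard library are available. Lean on these libraries where they do the work, as an engineer would, in place of code of your own. Each camera call takes 0.05 s, during which the arm holds its last target. There are 200 camera calls.

## Working session

There is one attempt and no reset: what is moved stays moved. The work goes in short steps, Python scripts to look and compute and a shell command to move; the robot and the scene stay as the last step left them, time stands still between calls to the robot, and variables do not carry over. Pictures are saved under pics/ and viewed, at most 10 in all, crops included, and the job is handed in when it is done.

```bash
ls; mkdir -p pics; python3 - <<'E'
from workcell import ctrl, optics, get_obs
import cv2
o=get_obs();print(o)
for n in("side","top"):
    d=optics.get_image(n);cv2.imwrite(f"pics/{n}0.png",d["img"][:,:,::-1]);print(n,{k:v for k,v in d.items() if k!="img"})
E
```

```text
jog.py
pics
workcell.py
{'t': 0.0, 'qpos': array([ 1.14498836e+00,  4.23797930e-01,  1.63063258e+00, -2.19441001e-05,
        1.08858959e+00, -1.90071506e-02]), 'qvel': array([ 0.00178697,  0.00059843, -0.00053814, -0.00011911, -0.00087859,
        0.00168999]), 'joint_torque': array([-2.91651158e-03, -5.44642532e+01, -2.73645955e+01,  6.43275375e-02,
        2.30089843e-02, -1.26802602e-04]), 'ee_pos': array([247.05929325, 573.50934483, 207.05105624]), 'orientation': array([-6.34528629e-01, -3.07654252e+00,  2.19352733e-03]), 'ft_force': array([ 1.24473484, -0.17916162, -0.18320019]), 'moment': array([0.02615422, 0.0051587 , 0.01697219]), 'grasp_force': 0.0, 'width': 87.93578771184434}
side {'fx': 445.7867514062569, 'fy': 445.7867514062569, 'cx': 255.8490108097906, 'cy': 191.0260808191847, 'k1': -0.1745038175052611, 'R': array([[ 0.99709092, -0.07360281, -0.01980714],
       [-0.06272374, -0.644688  , -0.76186817],
       [ 0.04330621,  0.76089422, -0.6474292 ]]), 't': array([-462.06215279,  100.82722574, 1288.51853295])}
top {'fx': 393.5871595491516, 'fy': 393.5871595491516, 'cx': 257.0556217674092, 'cy': 196.7415302093129, 'k1': -0.1261254459327689, 'R': array([[-0.00267647, -0.99992828, -0.01167338],
       [-0.99836032,  0.0033394 , -0.05714475],
       [ 0.05717964,  0.01150129, -0.99829766]]), 't': array([ -45.92283979,  463.09753252, 1134.30036135])}
```

View pics/side0.png

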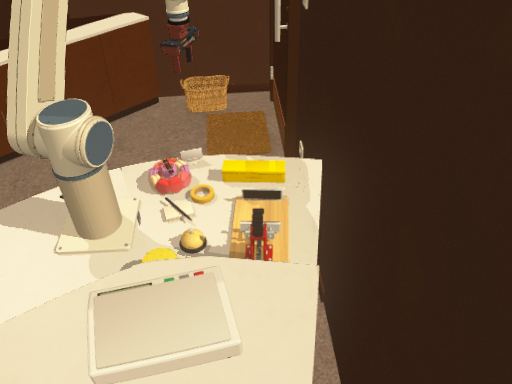

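View pics/top0.png

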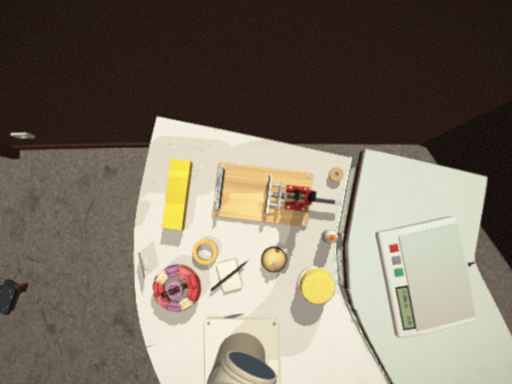

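The side view shows the carton at about (254,171) and the press at (260,230). In the top view the carton is at (177,194), the press spans (215-335, 165-225), the glue cap is at (331,237), and the spool is probably at (336,174). I'll enlarge both.

```bash
python3 - <<'E'
import cv2
a=cv2.imread("pics/side0.png")[150:275,215:330];b=cv2.imread("pics/top0.png")[145:255,150:355]
cv2.imwrite("pics/side0c.png",cv2.resize(a,None,fx=4.8,fy=4.8,interpolation=cv2.INTER_CUBIC))
cv2.imwrite("pics/top0c.png",cv2.resize(b,None,fx=3.9,fy=3.9,interpolation=cv2.INTER_CUBIC))
E
```

```text
(no output)
```

View pics/side0c.png

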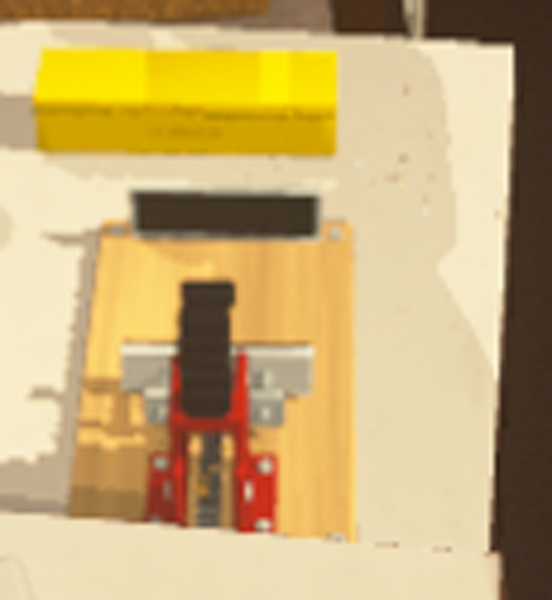

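View pics/top0c.png

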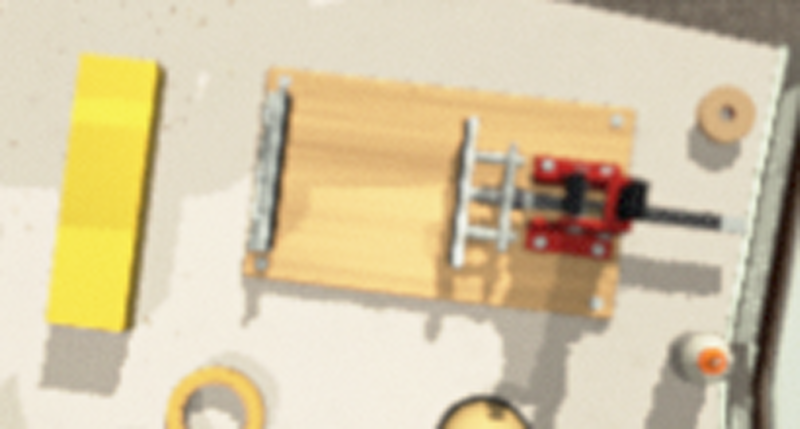

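```bash
cat > vis.py <<'E'
import numpy as np,cv2
from scipy.optimize import least_squares
C={"side":dict(f=445.7867514,c=(255.849,191.026),k=-.1745038,R=np.array([[ 0.99709092,-0.07360281,-0.01980714],[-0.06272374,-0.644688,-0.76186817],[0.04330621,0.76089422,-0.6474292]]),t=np.array([-462.06215279,100.82722574,1288.51853295])),
"top":dict(f=393.58716,c=(257.0556,196.74153),k=-.12612545,R=np.array([[-0.00267647,-0.99992828,-0.01167338],[-0.99836032,0.0033394,-0.05714475],[0.05717964,0.01150129,-0.99829766]]),t=np.array([-45.92283979,463.09753252,1134.30036135]))}
CROP={"side":(215,150,4.8),"top":(150,145,3.9)}
def proj(n,X):
    c=C[n];K=np.array([[c['f'],0,c['c'][0]],[0,c['f'],c['c'][1]],[0,0,1]])
    return cv2.projectPoints(np.atleast_2d(X).astype(float),cv2.Rodrigues(c['R'])[0],c['t'],K,np.array([c['k'],0,0,0]))[0][:,0]
def px(n,p): a,b,s=CROP[n];p=np.atleast_2d(p);return (p+.5)/s-.5+[a,b]
def tri(obs): return least_squares(lambda X:np.concatenate([(proj(n,X)-p).ravel() for n,p in obs]),[650,150,20])
def pose(obs,z0=0):  # obs: (cam, local pts, pixels) -> x,y,yaw
    f=lambda q:np.concatenate([(proj(n,T(q,np.asarray(L,float),z0))-p).ravel() for n,L,p in obs])
    return least_squares(f,[650,100,0],x_scale=[100,100,.1])
def T(q,L,z0=0):
    c,s=np.cos(q[2]),np.sin(q[2]);return np.asarray(L)@np.array([[c,s,0],[-s,c,0],[0,0,1]])+[q[0],q[1],z0]
E
python3 - <<'E'
from vis import *
np.set_printoptions(precision=2,suppress=True)
P=[(80,108,12),(-80,108,12),(80,-172,12),(-80,-172,12)]
tp=px("top",[(270,68),(245,277),(635,108),(610,318)]);sp=px("side",[(353,224),(103,222)])
r=pose([("top",P,tp),("side",P[:2],sp)]);print("press",r.x,r.fun.reshape(-1,2))
q=r.x
for i in(0,1):x=tri([("top",tp[i:i+1]),("side",sp[i:i+1])]);print("plank corner",x.x,abs(x.fun).max())
# stop top corners, plate top corners
def pr(name,t,s):
    for a,b in zip(px("top",t),px("side",s)):
        x=tri([("top",a),("side",b)]);l=(x.x-[q[0],q[1],0])@T([0,0,q[2]],np.eye(3)).T;print(name,x.x,"local",l,abs(x.fun).max())
pr("stop",[(288,90),(268,250)],[(319,194),(134,194)])
pr("plate",[(467,118),(453,265)],[(312,346),(122,344)])
pr("post",[(648,182),(622,216)],[(245,400),(180,400)])
# carton, local x = short; yaw such that carton y -> -? use x'=long along world X
ct=[(160,63),(80,54),(127,331),(48,321)];cs=[(336,104),(335,50),(34,102),(42,48)]
pr("carton",ct,cs)
L=[(100,-29,46),(100,29,46),(-100,-29,46),(-100,29,46)]
r2=pose([("top",L,px("top",ct)),("side",L,px("side",cs))]);print("carton",r2.x,r2.fun.reshape(-1,2))
# trigger bar/ post top, glue, ribbon projections
for n,l in dict(grip=(0,-120,159),posttop=(0,-159,185),hc=(0,-146.5,158)).items():
    X=T(q,[l]);
    for c in CROP:a,b,s=CROP[c];print(n,X[0],c,(proj(c,X)[0]-[a,b])*s)
E
```

```text
press [475.08 -31.96  -0.12] [[-0.39 -0.52]
 [-0.54 -0.03]
 [ 0.75 -0.09]
 [ 1.34  0.43]
 [ 0.01 -0.78]
 [-0.32 -1.06]]
plank corner [566.48  65.06   9.57] 0.18708843955101884
plank corner [408.57  83.48   8.62] 0.13748257666082964
stop [543.05  47.26  51.63] local [58.26 86.62 51.63] 0.1753396292542675
stop [428.26  61.79  48.6 ] local [-57.44  87.64  48.6 ] 0.33975547421476904
plate [523.07 -82.79  49.33] local [ 53.6  -44.88  49.33] 0.11188392456645602
plate [415.87 -72.18  50.55] local [-54.11 -46.86  50.55] 0.08581294865894051
post [ 472.51 -202.43  132.23] local [  17.35 -169.6   132.23] 0.9987186406586659
post [ 445.1  -186.24  118.99] local [ -11.76 -156.73  118.99] 1.0024180052623706
carton [564.86 142.18  46.51] local [ 68.84 183.43  46.51] 0.01760692185547441
carton [571.95 202.02  45.79] local [ 68.89 243.69  45.79] 0.08046741482070274
carton [368.65 165.23  45.48] local [-128.72  183.41   45.48] 0.01813437999211942
carton [375.45 223.57  46.21] local [-128.78  242.15   46.21] 0.13533804550729656
carton [470.24 183.28  -0.11] [[-0.31 -0.5 ]
 [ 0.4  -0.26]
 [-0.22  0.35]
 [ 0.09  0.57]
 [ 0.41 -0.09]
 [ 0.41  0.14]
 [-0.36 -0.21]
 [-0.26  0.1 ]]
grip [ 461.07 -151.14  159.  ] side [207.14 291.48]
grip [ 461.07 -151.14  159.  ] top [574.02 191.36]
posttop [ 456.52 -189.87  185.  ] side [203.12 306.84]
posttop [ 456.52 -189.87  185.  ] top [638.55 195.69]
hc [ 457.98 -177.46  158.  ] side [205.09 328.96]
hc [ 457.98 -177.46  158.  ] top [614.14 196.05]
```

```bash
cat > rel.py <<'E'
# usage: rel.py x y z yaw : remaining move in tool axes, tool down with finger line along yaw+90deg
import sys,numpy as np
from scipy.spatial.transform import Rotation as Ro
from workcell import ctrl, optics, get_obs
o=get_obs();x,y,z,w=map(float,sys.argv[1:5]);R=Ro.from_rotvec(o["orientation"])
n=np.array([np.sin(-w),np.cos(w),0]);G=Ro.from_matrix(np.c_[np.cross(n,[0,0,-1]),n,[0,0,-1]])
np.set_printoptions(precision=3,suppress=True)
print("tcp",o["ee_pos"],"move",R.inv().apply(np.array([x,y,z])-o["ee_pos"]),"turn",(R.inv()*G).as_rotvec(),"after-turn move",G.inv().apply(np.array([x,y,z])-o["ee_pos"]),"w",o["width"],"F",o["ft_force"])
E
python3 rel.py 470 183 120 -0.112
python3 jog.py '[[-32,-24,0,0,0,0],[-32,-24,0,0,0,0],[-32,-24,0,0,0,0],[-32,-24,0,0,0,0],[-32,-24,0,0,0,0]]' 86
python3 jog.py '[[-32,-24,0,0,0,0],[-32,-24,0,0,0,0],[-32,-24,0,0,0,0],[-32,-24,0,0,0,0],[-32,-24,0,0,0,0]]'
python3 jog.py '[[0,0,10,0,0,-0.1],[0,0,10,0,0,-0.1],[0,0,10,0,0,-0.1],[0,0,0,0,0,0]]'
python3 rel.py 470 183 120 -0.112
```

```text
tcp [247.055 573.51  207.074] move [-359.253 -270.319   87.46 ] turn [-0.001 -0.    -0.295] after-turn move [-265.194 -363.145   87.074] w 87.4829738752453 F [-0.376  0.483 -0.451]
t: 0.52
ee_pos: [347.0, 398.7, 207.4]
orientation: [-0.634, -3.077, 0.001]
ft_force: [0.7, -0.9, -0.3]
width: 86.3
grasp_force: 0.0
t: 0.93
ee_pos: [446.6, 225.1, 207.7]
orientation: [-0.634, -3.077, 0.0]
ft_force: [1.3, 0.4, 0.1]
width: 86.2
grasp_force: 0.0
t: 1.27
ee_pos: [445.1, 225.9, 176.0]
orientation: [-0.164, -3.134, 0.003]
ft_force: [-1.2, -1.3, 0.5]
width: 85.9
grasp_force: 0.0
tcp [445.074 225.857 175.976] move [-29.422 -39.924  55.962] turn [-0.002 -0.003  0.008] after-turn move [-29.56  -39.802  55.976] w 85.94023326159449 F [-1.211 -1.29   0.47 ]
```

```bash

python3 jog.py '[[-15,-20,15,0,0,0.008],[-15,-20,15,0,0,0],[0,0,40,0,0,0],[0,0,20,0,0,0],[0,0,0,0,0,0]]' 86
python3 rel.py 470 183.3 30 -0.112
python3 - <<'E'
from workcell import ctrl, optics, get_obs
import cv2,numpy as np
a=optics.get_image("side")["img"][110:260,180:330,::-1];b=optics.get_image("top")["img"][125:275,130:280,::-1]
cv2.imwrite("pics/g1.png",np.hstack([cv2.resize(i,(400,400),interpolation=cv2.INTER_CUBIC) for i in(a,b)]))
E
```

```text
t: 1.68
ee_pos: [468.9, 182.7, 84.4]
orientation: [-0.185, -3.13, 0.004]
ft_force: [-0.9, 0.2, 0.7]
width: 86.2
grasp_force: 0.0
tcp [468.903 182.701  84.45 ] move [-1.365  0.899 54.439] turn [-0.003 -0.006 -0.006] after-turn move [-1.024  0.717 54.45 ] w 86.15988904990138 F [-0.853  0.184  0.675]
```

View pics/g1.png

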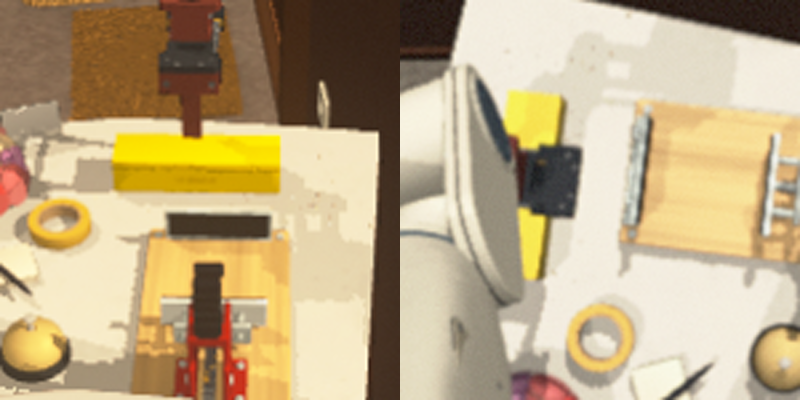

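The picture shows the fingers centred over the carton (side view, about (192,125)) with their line across its width. I'll descend and close the gripper.

```bash

python3 jog.py '[[-1,1,20,0,0,-0.006],[0,0,20,0,0,0],[0,0,14,0,0,0],[0,0,0,0,0,0]]' 86
python3 jog.py '[[0,0,0,0,0,0],[0,0,0,0,0,0],[0,0,0,0,0,0],[0,0,0,0,0,0],[0,0,0,0,0,0]]' 40
python3 jog.py '[[0,0,0,0,0,0],[0,0,0,0,0,0],[0,0,0,0,0,0]]'
python3 rel.py 470 183.3 30 -0.112
```

```text
t: 2.12
ee_pos: [472.5, 185.1, 33.6]
orientation: [-0.171, -3.136, 0.0]
ft_force: [-1.2, 0.1, -0.4]
width: 86.0
grasp_force: 0.0
t: 2.53
ee_pos: [473.2, 185.0, 34.7]
orientation: [0.171, 3.136, 0.001]
ft_force: [0.1, 0.3, -0.0]
width: 55.6
grasp_force: 0.0
t: 2.78
ee_pos: [472.7, 184.7, 33.9]
orientation: [0.171, 3.137, 0.0]
ft_force: [-0.2, -0.0, 0.1]
width: 40.4
grasp_force: 0.0
tcp [472.694 184.749  33.867] move [ 2.521 -1.733  3.867] turn [0.    0.    0.003] after-turn move [ 2.515 -1.741  3.867] w 40.38242507018602 F [-0.198 -0.02   0.111]
```

The fingers closed to 40 mm without contact, so I'll look before going further.

```bash

python3 - <<'E'
from workcell import ctrl, optics, get_obs
import cv2,numpy as np
a=optics.get_image("side")["img"][110:210,205:305,::-1];b=optics.get_image("top")["img"][135:250,140:255,::-1]
cv2.imwrite("pics/g2.png",np.hstack([cv2.resize(i,(400,400),interpolation=cv2.INTER_CUBIC) for i in(a,b)]))
E
```

```text
(no output)
```

View pics/g2.png

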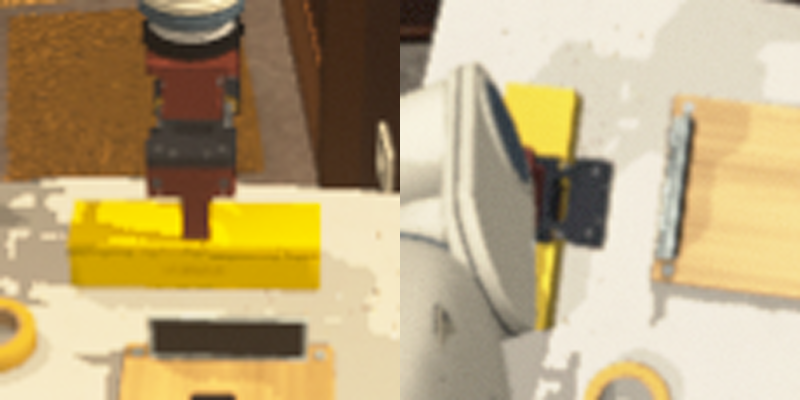

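```bash

python3 - <<'E'
from vis import *
from workcell import ctrl, optics, get_obs
o=get_obs();print(o["qpos"],o["ee_pos"],o["width"],o["grasp_force"])
n=np.array([.112,.994,0])
for z in(17,46,60,80):
  print(z,[ ((proj("side",o["ee_pos"]*[1,1,0]+n*s+[0,0,z])[0]-[205,110])*4).round(0) for s in(-20,-34,20)])
E
```

```text
[ 3.49135631e-01  5.34334691e-01  1.98288367e+00 -4.05433421e-06
  6.24547332e-01 -1.11279135e+00] [472.62578945 184.7222876   33.7450026 ] 40.170466711928846 0.0
17 [array([196., 264.]), array([196., 275.]), array([199., 234.])]
46 [array([196., 235.]), array([195., 246.]), array([198., 205.])]
60 [array([195., 221.]), array([195., 232.]), array([197., 191.])]
80 [array([195., 201.]), array([194., 211.]), array([197., 171.])]
```

The near fingertip shows at side pixel (254,169.5), level with the carton's top, although the reported height says it should be lower. I'll reopen, then use the finger colour to measure the true tip height at a few heights.

```bash
cat > tip.py <<'E'
from vis import *
from workcell import ctrl, optics, get_obs
o=get_obs();im=optics.get_image("side")["img"].astype(int)
u=int(round(proj("side",o["ee_pos"])[0][0]));col=im[120:200,u-1:u+2].mean(1)
m=(col.max(1)<110)&(col[:,0]>col[:,1]+15)
rows=np.where(m)[0]+120;print("z",o["ee_pos"][2].round(1),"w",o["width"],"dark red rows",rows.min(),rows.max())
n=np.array([.112,.994,0]);w=o["width"]/2
for s in(-w,-w-13.5):print("row predicted for stated tip at s",round(s),[round(proj("side",o["ee_pos"]+n*s+[0,0,-17+d])[0][1],1) for d in(0,15,30,45)])
E
python3 tip.py
python3 jog.py '[[0,0,0,0,0,0],[0,0,0,0,0,0],[0,0,0,0,0,0],[0,0,0,0,0,0],[0,0,0,0,0,0]]' 86; python3 jog.py '[[0,0,0,0,0,0],[0,0,0,0,0,0],[0,0,0,0,0,0]]'
python3 tip.py
```

```text
z 33.7 w 40.170466711928846 dark red rows 125 168
row predicted for stated tip at s -20 [np.float64(176.1), np.float64(172.4), np.float64(168.6), np.float64(164.8)]
row predicted for stated tip at s -34 [np.float64(178.8), np.float64(175.0), np.float64(171.3), np.float64(167.5)]
t: 3.35
ee_pos: [472.7, 184.7, 33.7]
orientation: [-0.171, -3.137, 0.0]
ft_force: [1.1, 0.5, 0.2]
width: 70.1
grasp_force: 0.0
t: 3.6
ee_pos: [472.7, 184.8, 33.8]
orientation: [0.171, 3.137, -0.0]
ft_force: [0.5, 0.3, -0.0]
width: 85.6
grasp_force: 0.0
z 33.8 w 85.62308880204469 dark red rows 124 171
row predicted for stated tip at s -43 [np.float64(180.6), np.float64(176.9), np.float64(173.1), np.float64(169.3)]
row predicted for stated tip at s -56 [np.float64(183.3), np.float64(179.6), np.float64(175.8), np.float64(171.9)]
```

```bash

python3 jog.py '[[2,-1,4,0,0,0],[0,0,4,0,0,0],[0,0,4,0,0,0],[0,0,0,0,0,0]]'
python3 tip.py
python3 - <<'E'
from workcell import ctrl, optics, get_obs
import cv2,numpy as np
a=optics.get_image("side")["img"][90:210,195:315,::-1]
cv2.imwrite("pics/g3.png",cv2.resize(a,(600,600),interpolation=cv2.INTER_CUBIC))
E
```

```text
t: 3.98
ee_pos: [470.0, 183.7, 20.8]
orientation: [-0.171, -3.136, 0.001]
ft_force: [0.3, 0.4, 0.5]
width: 85.9
grasp_force: 0.0
z 20.8 w 85.9459810150198 dark red rows 128 176
row predicted for stated tip at s -43 [np.float64(184.0), np.float64(180.4), np.float64(176.6), np.float64(172.8)]
row predicted for stated tip at s -56 [np.float64(186.8), np.float64(183.1), np.float64(179.3), np.float64(175.5)]
```

View pics/g3.png

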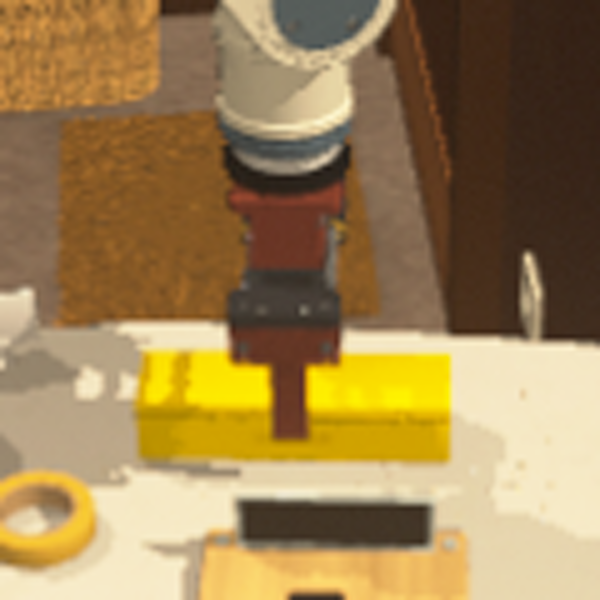

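The side view shows the near fingertip at (252.5,177.6), in front of the carton face but about 30 mm higher than reported. The carton's base is at row 182. So the reported z is about 30 mm low, and I'll keep descending in small steps with a force check.

```bash

python3 jog.py '[[0,0,4,0,0,0],[0,0,4,0,0,0],[0,0,4,0,0,0],[0,0,0,0,0,0]]'
python3 tip.py
python3 jog.py '[[0,0,2,0,0,0],[0,0,2,0,0,0],[0,0,0,0,0,0]]'
python3 tip.py
```

```text
t: 4.42
ee_pos: [470.1, 183.8, 9.0]
orientation: [-0.171, -3.136, 0.001]
ft_force: [0.8, 0.6, -0.5]
width: 86.3
grasp_force: 0.0
z 9.0 w 86.33523533149392 dark red rows 132 179
row predicted for stated tip at s -43 [np.float64(186.9), np.float64(183.3), np.float64(179.6), np.float64(175.9)]
row predicted for stated tip at s -57 [np.float64(189.7), np.float64(186.0), np.float64(182.3), np.float64(178.6)]
t: 4.72
ee_pos: [470.5, 183.9, 5.5]
orientation: [-0.171, -3.137, 0.0]
ft_force: [-0.1, 0.1, -0.6]
width: 85.8
grasp_force: 0.0
z 5.5 w 85.76509116661857 dark red rows 133 179
row predicted for stated tip at s -43 [np.float64(187.7), np.float64(184.0), np.float64(180.4), np.float64(176.6)]
row predicted for stated tip at s -56 [np.float64(190.4), np.float64(186.8), np.float64(183.1), np.float64(179.4)]
```

```bash

python3 jog.py '[[0,0,2,0,0,0],[0,0,2,0,0,0],[0,0,2,0,0,0],[0,0,0,0,0,0]]'
python3 jog.py '[[0,0,0,0,0,0],[0,0,0,0,0,0],[0,0,0,0,0,0],[0,0,0,0,0,0],[0,0,0,0,0,0]]' 40
python3 jog.py '[[0,0,0,0,0,0],[0,0,0,0,0,0],[0,0,0,0,0,0]]'
python3 tip.py
```

```text
t: 5.1
ee_pos: [470.3, 183.9, -0.6]
orientation: [-0.171, -3.136, 0.0]
ft_force: [-0.1, 0.1, 0.3]
width: 85.8
grasp_force: 0.0
t: 5.52
ee_pos: [470.7, 184.0, -0.2]
orientation: [0.171, 3.137, 0.0]
ft_force: [0.0, 1.2, 0.9]
width: 57.9
grasp_force: 29.9
t: 5.77
ee_pos: [470.7, 184.1, -0.2]
orientation: [0.171, 3.137, 0.0]
ft_force: [-0.3, 1.1, 0.9]
width: 58.1
grasp_force: 29.9
z -0.2 w 58.11360415472436 dark red rows 135 178
row predicted for stated tip at s -29 [np.float64(186.2), np.float64(182.6), np.float64(179.0), np.float64(175.3)]
row predicted for stated tip at s -43 [np.float64(188.9), np.float64(185.3), np.float64(181.7), np.float64(178.0)]
```

Gripped at 58 mm with 30 N, so the carton's true base height 0 corresponds to a reported z of -0.2. Now lift.

```bash

python3 jog.py '[[0,0,-20,0,0,0],[0,0,-30,0,0,0],[0,0,-30,0,0,0],[0,0,0,0,0,0]]'
python3 rel.py 478.2 -6.1 80 -0.12
```

```text
t: 6.15
ee_pos: [473.4, 185.0, 84.1]
orientation: [0.17, 3.13, 0.004]
ft_force: [1.4, 0.5, -1.0]
width: 58.2
grasp_force: 29.9
tcp [473.434 185.027  84.061] move [ -25.456 -189.492    3.633] turn [0.003 0.006 0.011] after-turn move [ -27.612 -189.182    4.061] w 58.238860096329326 F [ 1.368  0.504 -1.003]
```

```bash

python3 jog.py '[[-5,-38,0,0,0,0],[-5,-38,0,0,0,0],[-5,-38,0,0,0,0],[-5,-38,0,0,0,0],[-5,-37,0,0.003,0.006,0.011]]'
python3 jog.py '[[0,0,0,0,0,0],[0,0,0,0,0,0]]'
python3 rel.py 478.2 -6.1 80 -0.12
python3 - <<'E'
from workcell import ctrl, optics, get_obs
import cv2,numpy as np
from vis import *
a=optics.get_image("side")["img"][120:260,190:330,::-1];b=optics.get_image("top")["img"][125:275,190:340,::-1]
cv2.imwrite("pics/p1.png",np.hstack([cv2.resize(i,(400,400),interpolation=cv2.INTER_CUBIC) for i in(a,b)]))
E
```

```text
t: 6.57
ee_pos: [473.9, -8.2, 79.2]
orientation: [-0.187, -3.129, 0.004]
ft_force: [-0.2, 1.5, -1.7]
width: 58.0
grasp_force: 29.9
t: 6.73
ee_pos: [474.6, -8.3, 79.2]
orientation: [-0.194, -3.129, 0.004]
ft_force: [1.2, 0.3, -2.3]
width: 57.7
grasp_force: 29.9
tcp [474.564  -8.316  79.226] move [-3.329  2.646 -0.805] turn [-0.003 -0.007 -0.004] after-turn move [-3.344  2.635 -0.774] w 57.69591761227578 F [ 1.248  0.304 -2.254]
```

View pics/p1.png

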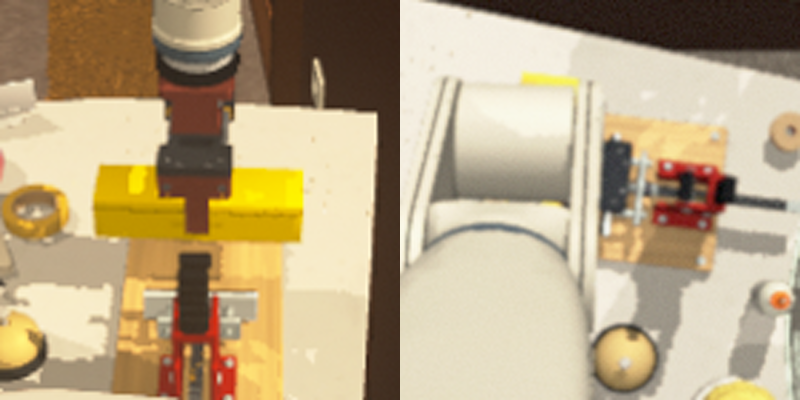

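The side view shows the carton level above the plank, with its near bottom edge at row 204 and ends at columns 223 and 296. I'll compare that with the projection.

```bash
python3 - <<'E'
from vis import *
for z0 in(79.4,70,90):
  r=proj("side",T([474.6,-8.3,-.124],[(-100,-29,0),(100,-29,0),(-100,-29,46),(100,-29,46)],z0));print(z0,((r-[190,120])*400/140).round(0).tolist())
E
python3 jog.py '[[-3,2.5,20,-0.003,-0.007,-0.004],[0,0,20,0,0,0],[0,0,15,0,0,0],[0,0,0,0,0,0]]'
python3 rel.py 478.2 -6.1 13 -0.12
```

```text
79.4 [[94.0, 237.0], [301.0, 241.0], [91.0, 201.0], [303.0, 204.0]]
70 [[95.0, 244.0], [301.0, 248.0], [92.0, 208.0], [302.0, 212.0]]
90 [[93.0, 229.0], [301.0, 233.0], [90.0, 192.0], [303.0, 196.0]]
t: 7.17
ee_pos: [476.0, -2.9, 22.3]
orientation: [-0.177, -3.133, 0.0]
ft_force: [-0.1, 0.5, -1.0]
width: 58.0
grasp_force: 29.9
tcp [475.992  -2.891  22.345] move [-2.591 -2.936  9.336] turn [-0.    -0.004  0.007] after-turn move [-2.576 -2.921  9.345] w 57.98446255168608 F [-0.079  0.456 -0.994]
```

```bash

python3 jog.py '[[-2,-2,4,0,0,0.006],[0,0,3,0,0,0],[0,0,0,0,0,0]]'
python3 jog.py '[[0,0,1,0,0,0],[0,0,1,0,0,0],[0,0,0,0,0,0]]'
python3 rel.py 478.2 -6.1 13 -0.12
```

```text
t: 7.42
ee_pos: [480.3, -6.3, 17.9]
orientation: [0.19, 3.134, -0.0]
ft_force: [-0.5, -0.3, -2.0]
width: 58.1
grasp_force: 29.9
t: 7.67
ee_pos: [480.1, -6.8, 16.1]
orientation: [0.191, 3.134, -0.0]
ft_force: [0.0, 0.1, -1.4]
width: 58.0
grasp_force: 29.9
tcp [480.09   -6.763  16.098] move [1.962 0.429 3.095] turn [ 0.     0.002 -0.002] after-turn move [1.956 0.432 3.098] w 57.98390105272597 F [ 0.016  0.113 -1.403]
```

```bash

python3 jog.py '[[0,0,1,0,0,0],[0,0,1,0,0,0],[0,0,0,0,0,0]]'
python3 jog.py '[[0,0,1,0,0,0],[0,0,1,0,0,0],[0,0,0,0,0,0]]'
python3 rel.py 478.2 -6.1 13 -0.12
```

```text
t: 7.92
ee_pos: [479.8, -6.8, 13.7]
orientation: [0.191, 3.135, -0.0]
ft_force: [-0.3, 0.3, -0.9]
width: 57.7
grasp_force: 29.9
t: 8.17
ee_pos: [479.9, -6.8, 11.8]
orientation: [0.191, 3.135, -0.0]
ft_force: [-0.6, 0.1, 2.1]
width: 57.7
grasp_force: 29.9
tcp [479.935  -6.774  11.848] move [ 1.803  0.458 -1.154] turn [-0.     0.001 -0.002] after-turn move [ 1.804  0.462 -1.152] w 57.67333546893022 F [-0.629  0.077  2.15 ]
```

```bash

python3 jog.py '[[0,0,0,0,0,0],[0,0,0,0,0,0],[0,0,0,0,0,0],[0,0,0,0,0,0]]' 70
python3 jog.py '[[0,0,-20,0,0,0],[0,0,-40,0,0,0],[0,0,-40,0,0,0],[0,0,-40,0,0,0],[0,0,-40,0,0,0]]'
python3 rel.py 458 -177.5 180 -0.12
```

```text
t: 8.5
ee_pos: [479.9, -6.7, 11.7]
orientation: [0.191, 3.135, -0.0]
ft_force: [0.4, -0.3, -0.6]
width: 70.0
grasp_force: 0.0
t: 8.92
ee_pos: [479.1, -6.7, 193.5]
orientation: [0.191, 3.135, -0.0]
ft_force: [0.6, -0.0, 0.5]
width: 69.9
grasp_force: 0.0
tcp [479.093  -6.694 193.542] move [   0.193 -172.103   13.553] turn [-0.     0.    -0.002] after-turn move [   0.494 -172.103   13.542] w 69.8673644257454 F [ 0.592 -0.049  0.516]
```

```bash

python3 jog.py '[[0,-35,0,0,0,0],[0,-35,0,0,0,0],[0,-35,0,0,0,0],[0,-35,0,0,0,0],[0,-32,0,0,0,0]]' 86
python3 jog.py '[[0,0,0,0,0,0],[0,0,0,0,0,0]]'
python3 rel.py 458 -177.5 122 -0.12
python3 - <<'E'
from workcell import ctrl, optics, get_obs
import cv2,numpy as np
a=optics.get_image("side")["img"][100:260,180:340,::-1];b=optics.get_image("top")["img"][125:275,200:350,::-1]
cv2.imwrite("pics/t1.png",np.hstack([cv2.resize(i,(400,400),interpolation=cv2.INTER_CUBIC) for i in(a,b)]))
E
```

```text
t: 9.33
ee_pos: [458.3, -179.1, 192.0]
orientation: [0.191, 3.134, -0.001]
ft_force: [1.5, -0.2, -0.1]
width: 85.9
grasp_force: 0.0
t: 9.5
ee_pos: [458.3, -178.7, 191.6]
orientation: [0.196, 3.135, 0.0]
ft_force: [0.0, -0.0, -0.0]
width: 85.9
grasp_force: 0.0
tcp [ 458.34  -178.662  191.644] move [ 0.541  1.099 69.643] turn [ 0.     0.001 -0.005] after-turn move [ 0.477  1.113 69.644] w 85.92076273082893 F [ 0.022 -0.047 -0.022]
```

View pics/t1.png

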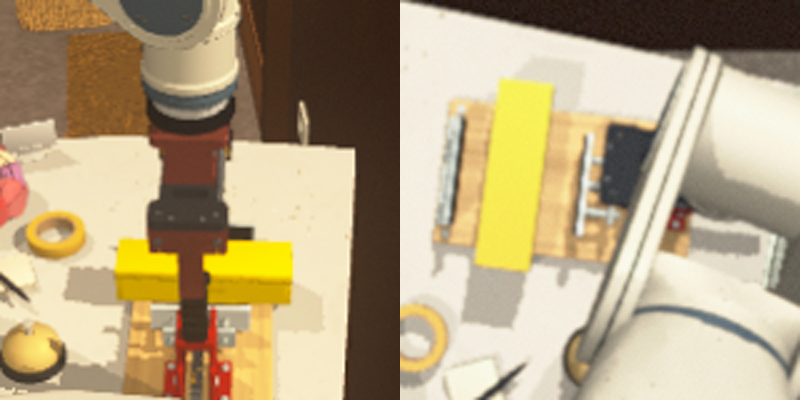

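The top view shows the carton lying parallel to the stop and centred, and the gripper is over the post and trigger. In the side view the near fingertip is at about (191,285) in the crop. I'll descend in steps with force checks.

```bash
python3 - <<'E'
from vis import *
for d in(25,30,35,40):
  r=proj("side",T([458.3,-178.7,-.124],[(0,-43,0),(0,-56.5,0)],191.6-17+d));print(d,((r-[180,100])*2.5).round(0).tolist())
E
python3 jog.py '[[0,1,10,0,0,-0.004],[0,0,10,0,0,0],[0,0,10,0,0,0],[0,0,10,0,0,0],[0,0,0,0,0,0]]'
python3 jog.py '[[0,0,8,0,0,0],[0,0,8,0,0,0],[0,0,8,0,0,0],[0,0,4,0,0,0],[0,0,0,0,0,0]]'
python3 rel.py 458 -177.5 122 -0.12
```

```text
25 [[192.0, 297.0], [191.0, 307.0]]
30 [[192.0, 293.0], [191.0, 304.0]]
35 [[192.0, 289.0], [191.0, 299.0]]
40 [[191.0, 285.0], [191.0, 295.0]]
t: 10.02
ee_pos: [457.5, -175.3, 149.2]
orientation: [-0.183, -3.133, -0.002]
ft_force: [-1.0, -0.2, -0.6]
width: 86.3
grasp_force: 0.0
t: 10.43
ee_pos: [458.3, -176.2, 122.6]
orientation: [-0.185, -3.135, -0.001]
ft_force: [-0.1, -0.2, 0.1]
width: 85.8
grasp_force: 0.0
tcp [ 458.283 -176.248  122.621] move [ 0.133 -1.277  0.621] turn [ 0.    -0.001  0.002] after-turn move [ 0.131 -1.277  0.621] w 85.83369061082485 F [-0.071 -0.19   0.092]
```

```bash

python3 jog.py '[[0,-1,0,0,0,0],[0,0,0,0,0,0],[0,0,0,0,0,0],[0,0,0,0,0,0],[0,0,0,0,0,0]]' 30
python3 jog.py '[[0,0,0,0,0,0],[0,0,0,0,0,0],[0,0,0,0,0,0]]'
python3 jog.py '[[0,0,0,0,0,0],[0,0,0,0,0,0],[0,0,0,0,0,0]]'
```

```text
t: 10.85
ee_pos: [459.3, -176.1, 124.5]
orientation: [0.187, 3.134, 0.004]
ft_force: [2.0, 19.6, 10.4]
width: 56.1
grasp_force: 9.9
t: 11.1
ee_pos: [459.2, -176.8, 124.8]
orientation: [0.185, 3.134, 0.001]
ft_force: [-1.5, 10.3, 10.3]
width: 39.0
grasp_force: 30.6
t: 11.35
ee_pos: [459.2, -176.7, 124.8]
orientation: [0.186, 3.134, 0.002]
ft_force: [-1.2, 5.3, 8.9]
width: 38.6
grasp_force: 30.4
```

```bash

for i in 1 2 3; do
python3 jog.py '[[0,0,0,0,0,0],[0,0,0,0,0,0],[0,0,0,0,0,0],[0,0,0,0,0,0],[0,0,0,0,0,0]]' 76 | egrep 'ft|wid'
python3 jog.py '[[0,0,0,0,0,0],[0,0,0,0,0,0],[0,0,0,0,0,0],[0,0,0,0,0,0],[0,0,0,0,0,0]]' 30 >/dev/null
python3 jog.py '[[0,0,0,0,0,0],[0,0,0,0,0,0],[0,0,0,0,0,0]]' | egrep 't:|ee|ft|wid|gra'
done
python3 - <<'E'
from workcell import ctrl, optics, get_obs
import cv2,numpy as np
a=optics.get_image("side")["img"][130:250,200:320,::-1];b=optics.get_image("top")["img"][145:245,200:300,::-1]
cv2.imwrite("pics/q1.png",np.hstack([cv2.resize(i,(400,400),interpolation=cv2.INTER_CUBIC) for i in(a,b)]))
E
```

```text
ft_force: [0.0, -0.0, 0.6]
width: 68.6
t: 12.43
ee_pos: [459.0, -176.7, 124.4]
ft_force: [-1.3, 6.0, 9.3]
width: 38.6
grasp_force: 30.4
ft_force: [-0.1, -0.6, -0.6]
width: 68.7
t: 13.52
ee_pos: [458.9, -176.7, 124.4]
ft_force: [-1.0, 5.7, 9.3]
width: 38.8
grasp_force: 30.4
ft_force: [0.8, -0.4, 0.4]
width: 68.6
t: 14.6
ee_pos: [459.0, -176.7, 124.4]
ft_force: [-1.6, 5.7, 8.5]
width: 38.3
grasp_force: 30.4
```

View pics/q1.png

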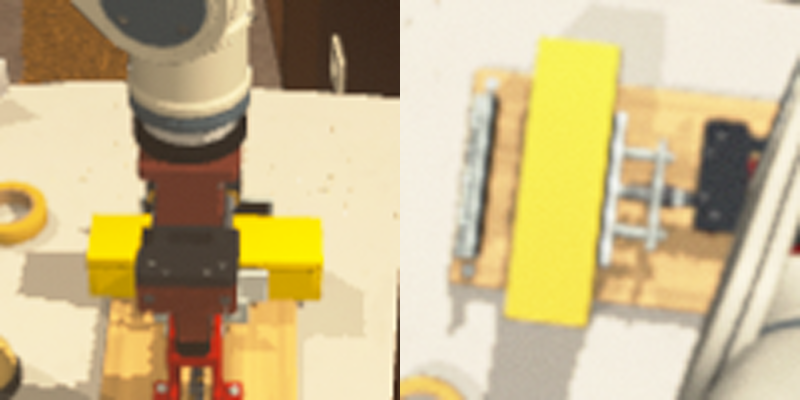

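The top view shows the plate (crop column 615) just reaching the carton, with the carton still parallel and about 30 mm short of the stop. I'll keep pumping and track the carton's yellow mask numerically.

```bash
cat > cart.py <<'E'
from vis import *
from workcell import ctrl, optics, get_obs
im=optics.get_image("top")["img"];h=cv2.cvtColor(im,cv2.COLOR_RGB2HSV)
m=((h[...,0]>22)&(h[...,0]<34)&(h[...,1]>170)&(h[...,2]>120)).astype(np.uint8);m[:,:190]=0;m[245:]=0;m[:,310:]=0
n,l,s,c=cv2.connectedComponentsWithStats(m);k=1+s[1:,4].argmax();p=np.argwhere(l==k)[:,::-1].astype(np.float32)
b=cv2.minAreaRect(p);bx=cv2.boxPoints(b)
q=[475.08,-31.96,-.12]
def back(px,z):
    return least_squares(lambda v:(proj("top",[v[0],v[1],z])[0]-px),[470,0]).x
W=np.array([back(v,58) for v in bx]);Wl=(W-q[:2])@np.array([[np.cos(q[2]),-np.sin(q[2])],[np.sin(q[2]),np.cos(q[2])]])
c0=Wl.mean(0);e=max([Wl[1]-Wl[0],Wl[2]-Wl[1]],key=np.linalg.norm)
print("carton top local centre",c0.round(1),"angle",round(float(np.arctan(e[1]/e[0])),3),"size",np.linalg.norm(Wl[1]-Wl[0]).round(),np.linalg.norm(Wl[2]-Wl[1]).round())
E
python3 cart.py
for i in 1 2 3; do
python3 jog.py '[[0,0,0,0,0,0],[0,0,0,0,0,0],[0,0,0,0,0,0],[0,0,0,0,0,0],[0,0,0,0,0,0]]' 76 | egrep 'wid'
python3 jog.py '[[0,0,0,0,0,0],[0,0,0,0,0,0],[0,0,0,0,0,0],[0,0,0,0,0,0],[0,0,0,0,0,0]]' 30 >/dev/null
python3 jog.py '[[0,0,0,0,0,0],[0,0,0,0,0,0],[0,0,0,0,0,0]]' | egrep 't:|ee|ft|wid|gra'
python3 cart.py
done
```

```text
carton top local centre [-41.3  29.4] angle -0.021 size 108.0 54.0
width: 68.6
t: 15.83
ee_pos: [458.9, -176.7, 124.4]
ft_force: [-1.3, 6.2, 9.1]
width: 38.9
grasp_force: 30.4
carton top local centre [-46.1  23. ] angle -0.125 size 98.0 27.0
width: 68.5
t: 16.97
ee_pos: [458.9, -176.7, 124.4]
ft_force: [-1.0, 5.5, 10.6]
width: 38.8
grasp_force: 30.5
carton top local centre [-80.9  39.4] angle -1.563 size 29.0 33.0
width: 69.0
t: 18.1
ee_pos: [458.9, -176.7, 124.4]
ft_force: [-0.5, 5.6, 8.8]
width: 38.7
grasp_force: 30.2
carton top local centre [-31.4  51.6] angle -0.076 size 130.0 54.0
```

```bash
sed -i 's/^m=((h.*$/f=im.astype(int);m=((f[...,0]-f[...,2]>105)\&(f[...,1]>0.78*f[...,0])).astype(np.uint8);m[:,:190]=0;m[245:]=0;m[:,310:]=0/' cart.py; python3 cart.py; python3 - <<'E'
from workcell import ctrl, optics, get_obs
im=optics.get_image("top")["img"]
for r in (170,185,200,215):print(r,[tuple(int(v) for v in im[r,c]) for c in range(210,262,4)])
E
```

```text
carton top local centre [ 1.1 56. ] angle -0.004 size 199.0 62.0
170 [(244, 238, 224), (245, 239, 226), (224, 220, 196), (194, 195, 179), (249, 241, 88), (249, 241, 90), (248, 241, 86), (248, 241, 86), (249, 243, 91), (229, 189, 128), (232, 192, 129), (231, 190, 128), (245, 215, 144)]
185 [(244, 238, 224), (243, 236, 223), (192, 194, 185), (234, 218, 74), (249, 239, 87), (249, 239, 87), (249, 239, 88), (248, 238, 86), (213, 191, 68), (204, 191, 167), (212, 169, 111), (204, 189, 164), (209, 172, 125)]
200 [(244, 237, 224), (221, 217, 196), (188, 190, 178), (249, 236, 83), (248, 234, 83), (248, 234, 81), (248, 236, 85), (249, 237, 85), (193, 195, 186), (208, 203, 184), (196, 194, 179), (176, 150, 119), (205, 162, 111)]
215 [(243, 236, 223), (203, 165, 117), (237, 213, 91), (248, 234, 83), (248, 233, 83), (249, 234, 85), (248, 233, 82), (230, 202, 70), (219, 175, 117), (208, 167, 112), (244, 211, 142), (248, 224, 154), (248, 224, 151)]
```

The carton is now at y = 56, which is at the stop, and square to it. From here I'll pump singly.

```bash
cat > prof.py <<'E'
# plate face / head positions along press y from the top view (grey profile at two x offsets)
from vis import *
from workcell import ctrl, optics, get_obs
im=optics.get_image("top")["img"];g=cv2.cvtColor(im,cv2.COLOR_RGB2HSV)[...,1].astype(np.float32)
q=[475.08,-31.96,-.12];ys=np.arange(20,-50,-2.)
for xs in((-45,-38),(-24,-20)):
    a=np.mean([[g[int(round(v)),int(round(u))] for u,v in proj("top",T(q,np.c_[np.full_like(ys,x),ys,np.full_like(ys,50)]))] for x in range(xs[0],xs[1]+1,2)],0)
    print(xs,dict(zip(ys.astype(int).tolist(),a.astype(int).tolist())))
E
python3 prof.py
python3 jog.py '[[0,0,0,0,0,0],[0,0,0,0,0,0],[0,0,0,0,0,0],[0,0,0,0,0,0],[0,0,0,0,0,0]]' 76 | egrep 'wid'
for i in 1 2 3; do python3 jog.py '[[0,0,0,0,0,0],[0,0,0,0,0,0],[0,0,0,0,0,0]]' 30 | egrep 't:|ft|wid|gra'; done
python3 cart.py; python3 prof.py
```

```text
(-45, -38) {20: 19, 18: 19, 16: 83, 14: 117, 12: 118, 10: 120, 8: 119, 6: 116, 4: 115, 2: 108, 0: 89, -2: 98, -4: 95, -6: 104, -8: 110, -10: 106, -12: 107, -14: 108, -16: 105, -18: 106, -20: 111, -22: 112, -24: 116, -26: 116, -28: 115, -30: 116, -32: 115, -34: 116, -36: 116, -38: 115, -40: 115, -42: 114, -44: 115, -46: 115, -48: 114}
(-24, -20) {20: 10, 18: 16, 16: 54, 14: 75, 12: 75, 10: 83, 8: 88, 6: 78, 4: 74, 2: 39, 0: 20, -2: 13, -4: 20, -6: 65, -8: 65, -10: 75, -12: 80, -14: 80, -16: 87, -18: 100, -20: 103, -22: 115, -24: 117, -26: 118, -28: 118, -30: 117, -32: 118, -34: 118, -36: 118, -38: 115, -40: 118, -42: 118, -44: 116, -46: 118, -48: 117}
width: 68.9
t: 18.97
ft_force: [4.8, 29.6, 11.1]
width: 56.3
grasp_force: 15.0
t: 19.22
ft_force: [1.7, 23.6, 13.4]
width: 45.6
grasp_force: 30.0
t: 19.47
ft_force: [2.6, 23.4, 13.9]
width: 45.0
grasp_force: 30.0
carton top local centre [ 0.9 56. ] angle -0.004 size 199.0 62.0
(-45, -38) {20: 18, 18: 18, 16: 78, 14: 118, 12: 118, 10: 118, 8: 117, 6: 106, 4: 105, 2: 88, 0: 86, -2: 104, -4: 106, -6: 110, -8: 110, -10: 108, -12: 109, -14: 108, -16: 106, -18: 108, -20: 112, -22: 111, -24: 111, -26: 114, -28: 116, -30: 116, -32: 115, -34: 115, -36: 115, -38: 116, -40: 111, -42: 112, -44: 114, -46: 116, -48: 113}
(-24, -20) {20: 10, 18: 16, 16: 62, 14: 83, 12: 83, 10: 91, 8: 81, 6: 58, 4: 33, 2: 17, 0: 22, -2: 21, -4: 64, -6: 90, -8: 90, -10: 77, -12: 80, -14: 81, -16: 90, -18: 101, -20: 103, -22: 115, -24: 117, -26: 116, -28: 116, -30: 118, -32: 117, -34: 118, -36: 117, -38: 115, -40: 117, -42: 117, -44: 117, -46: 118, -48: 119}
```

```bash
python3 - <<'E'
from vis import *
from workcell import ctrl, optics, get_obs
q=[475.08,-31.96,-.12]
def p(im,y0,y1):
    g=cv2.cvtColor(im,cv2.COLOR_RGB2HSV)[...,1].astype(np.float32);ys=np.arange(y0,y1,-1.5)
    for xs in((-40,-36),(-24,-20)):
        a=np.mean([cv2.remap(g,*[v.astype(np.float32)[None] for v in proj("top",T(q,np.c_[np.full_like(ys,x),ys,np.full_like(ys,50)])).T],cv2.INTER_LINEAR)[0] for x in range(xs[0],xs[1]+1,2)],0)
        print(xs,list(zip(ys.tolist(),a.astype(int).tolist())))
p(cv2.imread("pics/top0.png")[:,:,::-1].copy(),-36,-100)
p(optics.get_image("top")["img"],36,-16)
E
```

```text
(-40, -36) [(-36.0, 118), (-37.5, 119), (-39.0, 118), (-40.5, 114), (-42.0, 97), (-43.5, 72), (-45.0, 35), (-46.5, 16), (-48.0, 13), (-49.5, 15), (-51.0, 21), (-52.5, 40), (-54.0, 66), (-55.5, 89), (-57.0, 110), (-58.5, 114), (-60.0, 115), (-61.5, 116), (-63.0, 117), (-64.5, 116), (-66.0, 116), (-67.5, 116), (-69.0, 116), (-70.5, 116), (-72.0, 113), (-73.5, 106), (-75.0, 92), (-76.5, 75), (-78.0, 58), (-79.5, 43), (-81.0, 47), (-82.5, 56), (-84.0, 77), (-85.5, 98), (-87.0, 108), (-88.5, 115), (-90.0, 115), (-91.5, 115), (-93.0, 116), (-94.5, 119), (-96.0, 125), (-97.5, 130), (-99.0, 134)]
(-24, -20) [(-36.0, 113), (-37.5, 116), (-39.0, 117), (-40.5, 119), (-42.0, 99), (-43.5, 63), (-45.0, 37), (-46.5, 17), (-48.0, 11), (-49.5, 8), (-51.0, 16), (-52.5, 25), (-54.0, 48), (-55.5, 69), (-57.0, 79), (-58.5, 85), (-60.0, 82), (-61.5, 81), (-63.0, 82), (-64.5, 81), (-66.0, 80), (-67.5, 82), (-69.0, 85), (-70.5, 87), (-72.0, 89), (-73.5, 80), (-75.0, 69), (-76.5, 46), (-78.0, 25), (-79.5, 20), (-81.0, 19), (-82.5, 28), (-84.0, 41), (-85.5, 63), (-87.0, 81), (-88.5, 95), (-90.0, 104), (-91.5,
[... 257 characters left out ...]
, 66), (15.0, 93), (13.5, 114), (12.0, 116), (10.5, 117), (9.0, 116), (7.5, 107), (6.0, 91), (4.5, 73), (3.0, 54), (1.5, 47), (0.0, 47), (-1.5, 63), (-3.0, 82), (-4.5, 99), (-6.0, 112), (-7.5, 114), (-9.0, 114), (-10.5, 114), (-12.0, 114), (-13.5, 115), (-15.0, 115)]
(-24, -20) [(36.0, 167), (34.5, 169), (33.0, 172), (31.5, 175), (30.0, 178), (28.5, 139), (27.0, 94), (25.5, 48), (24.0, 10), (22.5, 7), (21.0, 7), (19.5, 12), (18.0, 24), (16.5, 47), (15.0, 65), (13.5, 82), (12.0, 90), (10.5, 93), (9.0, 87), (7.5, 77), (6.0, 57), (4.5, 35), (3.0, 23), (1.5, 15), (0.0, 18), (-1.5, 24), (-3.0, 46), (-4.5, 65), (-6.0, 79), (-7.5, 86), (-9.0, 85), (-10.5, 84), (-12.0, 84), (-13.5, 85), (-15.0, 87)]
```

The springs measure about 10.5 mm squeezed: plate-to-head distance was 31.3 mm at rest and is 20.8 mm now. That is about 23 N, mid-window, and the trigger is still held. A brief settle, then I'll hand in.

```bash
python3 jog.py '[[0,0,0,0,0,0],[0,0,0,0,0,0],[0,0,0,0,0,0],[0,0,0,0,0,0]]' && python3 cart.py && python3 -c "
from workcell import ctrl, optics, get_obs
print(ctrl.close_job())"
```

```text
t: 19.95
ee_pos: [459.2, -173.6, 124.5]
orientation: [0.189, 3.135, 0.01]
ft_force: [2.7, 23.9, 14.7]
width: 44.6
grasp_force: 30.0
carton top local centre [ 0.9 56.2] angle -0.004 size 199.0 61.0
the job is handed in; nothing more can be done
None
```

The job is handed in at about 20 s: the carton lies square against the stop, held at about 23 N by springs squeezed about 10.5 of 20 mm (both measured from the top camera), with the trigger still held squeezed; the hand-in gave no verdict.

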